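Empty the vial capper's catch tray and hold its hood open

ROBOT

A 7-joint arm with a two-finger parallel gripper is mounted at the origin on a cart in front of the work surface, level with it; the furniture and walls round the work are solid. World frame = base frame: x ahead of the robot, y to its left, z up, the work surface at z = 0. Lengths are in m, angles in rad, forces in N, time in s.
With the tool pointing down it reaches from about 0.4 to 0.85 m from the base axis. Payload 4.5 kg.
Tool frame: the origin (TCP) lies on the mounting face of the last link; the fingertips stand 166 mm ahead of it and the grasp point (between the pads) lies 147 mm ahead of it; y points along the fingers, z is the direction in which the jaws open and shut, and the axes are right-handed (so a half turn about y gives the same grasp; the last joint's range is limited). The gripper opens to 88 mm and grips with 3 to 60 N. Pads are 18 mm wide; open, the fingers measure 123 mm over their backs; the gripper's body (75 mm by 187 mm) begins 45 mm behind the grasp point.
Start: joints at [0.034, 0.689, -0.195, 1.565, 0.157, 0.902, -0.215], TCP at [0.625, 0, 0.405] pointing down, gripper open.
Joint ranges: [-3.01, 3.01], [-0.46, 2.08], [-1.47, 1.51], [0.13, 2.56], [-1, 4.14], [0.04, 2.09], [-2.66, 2.66]. Speed limits (rad/s): [2.57, 2.57, 3.14, 3.14, 3.14, 3.14, 3.14].

INTERFACE

Orientations are given as a unit quaternion [x, y, z, w].
In Python, from plant import r gives the robot as it stands.
- The arm moves only by the tool arm_command, never from a script. Its argument "deltas" is a list of rows, each an object of numbers: "dx", "dy", "dz": the shift along the tool's x, y, z each as a share of 1000 mm, from -1 to 1; "wx", "wy", "wz": the turn, a rotation vector about the tool's x, y, z each as a share of 45 degrees, from -1 to 1. In form: [{"dx": .., "dy": .., "dz": .., "wx": .., "wy": .., "wz": ..}, ...]. A call has exactly 5 rows; each row is the pose to reach, as a shift and turn from the pose commanded when the call began, along the tool's axes at that moment; what a row does not reach only later rows make up. A row lasts 1/10 s, in which the tool goes at most 50 mm and 8.59 degrees, less where a joint would pass 70% of its speed; a pose out of reach is approached as far as the arm can. A call with a number of a shift or a turn outside -1 to 1 is refused whole. A call with a gripper value outside its range is refused whole. "claw" is the opening, from -1 (shut) to 1 (fully open), set as the call begins (left out, the last holds). The fingers move at their own pace and stop on an object; "grip_force" is the grip in N (left out, the last holds). Time passes only in rows, so rows that repeat a pose let the fingers close, or fill a call up. It gives the time, the measured TCP pose, the force and the opening at its end, in the units of the state.
- r.get_state(): the state, without advancing time (a new reading comes with each control period).
- r.snapshot(name): name is "scene" or "side" or "wrist"; returns the picture (384x512x3 uint8, red, green, blue); there is no depth.
- r.get_calibration(name): a dict with "vertical_fov" (degrees; the focal length in pixels is half the picture's height over the tangent of half this angle, whatever the lens; pixels are square), "cx", "cy" (the principal point, pixels), "R" (3x3) and "t" (3): a world point X has camera coordinates R X + t. Camera axes: x right, y down, z forward; pixel columns grow to the right and rows downward; lengths in m; the calibration is good to about 2 mm. A picture is of the moment at which its call begins: read the wrist's pose just before it. get_calibration takes no time and is no camera call; for the wrist camera it gives the pose at the moment of the call.
- r.finish_job(): hands the job in, once; it reports no verdict.
The state is a dict: "clock": time; "q": joint angles; "qd": joint speeds; "joint_torque": joint torques, N m; "tool_pos": TCP position; "eef_rot": TCP orientation; "contact_force": force on the tool from outside, world axes, zero at the start; "moment": the same for the moment, N m; "opening": opening from 0.0 (shut) to 1.0 (fully open).
Only numpy, scipy, OpenCV 4.12 (cv2) and the standard library are available. Lean on these libraries where they do the work, as an engineer would, in place of code of your own. Each camera call takes 0.05 s, during which the arm holds its last target.

TASK

Move both finished vials out of the capping machine's catch tray and stand them upright in the grey tote. Then lift the machine's hood by its bar handle to 45 degrees open and finish still holding it there, because it falls shut when let go. Leave the tote, the timer, the dropper bottle and the brass weight where they stand.

Things in the scene. Friction and masses are not known exactly. Their poses are not given: they have to be found in the camera images.
- capper: Small white and grey vial capping machine, fixed to the worktop, perhaps turned about the vertical; housing 182 (x) x 180 (y) x 116 mm high. Origin on the worktop, under the housing, 100 mm behind its front face; x to its rear, y to its left, z up. A hood covers its front chamber; a catch tray is joined to its left (+y) side by a short chute.
- tray_floor (a point): Centre of the steel catch tray's floor, upper face, 4 mm above the worktop; axes as the machine's. The tray is 170 (x) x 130 (y) mm, rim 22 mm above the worktop, walls 4 mm; its centre lies 95 mm to the left of the housing's left wall.
- hood (a joint): Opening angle of the hood in rad: 0 shut (level), positive as its front edge rises; stop at 1.4; 45 degrees = 0.785. No spring or catch: about 0.28 kg (20 percent or so either way), it falls shut from any angle.
- hood_hinge (a point): Point on the hood's hinge axis, at the middle of its width, 111.5 mm above the worktop. The axis is level, along the machine's y. Its frame is parallel to the machine's.
- hood_handle (a point): Middle of the hood's handle: round steel bar 10 mm thick along the machine's y, 100 mm free between its end stems, 172 mm in front of the hinge axis and level with it when shut; it moves round the hinge with the hood. The bar's axis is 39 mm in front of the hood's front lip; space above it and below to the worktop is free. It can turn in the grasp.
- vial_a: Glass sample vial with white screw cap, 21 mm diameter, 50 mm tall, 14 g; stands upright in the catch tray. Origin at the centre of its underside, z up its axis.
- vial_b: Second vial, exactly like the first, also upright in the catch tray.
- tote: Open grey plastic tote, 200 (x) x 160 (y) x 60 mm high, walls and floor 4 mm, 0.9 kg, loose on the worktop and to be left in place; may stand turned about the vertical. Origin at the centre of its underside.
- tote_in (a point): Centre of the tote's inner floor (upper face, 4 mm above the worktop); axes along the tote's x (long) and y. Inside 192 x 152 mm.
- timer: White bench timer lying flat, 62 x 62 x 18 mm. Bystander. Origin at the centre of its underside.
- dropper: Amber dropper bottle, 33 mm diameter, 94 mm tall. Bystander. Origin at the centre of its underside.
- brass_weight: Brass calibration weight, 29 mm diameter, 50 mm tall. Bystander. Origin at the centre of its underside.
Things that resemble listed ones, but are neither listed nor needed, are in the scene too. Leave any green or turquoise look-alike of the vial_a alone.

How it is judged:
On the way, in this order (a step that is already met when the one before it is completed fails the run):
1. both vials stand upright in the tote, released, with the hood still shut (x of vial_a in the frame of tote_in between -0.09 and 0.09 m and y of vial_a in the frame of tote_in between -0.07 and 0.07 m and z of vial_a in the frame of tote_in between -0.01 and 0.01 m and angle between each of vial_a, vial_b's own z axis and vertical below 0.15 rad and contact force between the fingers and vial_a below 0.05 N and linear speed of each of vial_a, vial_b below 0.03 m/s and x of vial_b in the frame of tote_in between -0.09 and 0.09 m and y of vial_b in the frame of tote_in between -0.07 and 0.07 m and z of vial_b in the frame of tote_in between -0.01 and 0.01 m and contact force between the fingers and vial_b below 0.05 N and value of joint hood below 0.1 rad), for 0.2 s.
2. the hood is held at 45 degrees (value of joint hood between 0.665 and 0.905 rad and velocity of joint hood between -0.1 and 0.1 rad/s and contact force between the fingers and hood above 0.3 N), for 0.2 s.
At the end, for the whole second after the job is handed in: Both vials stand upright (within about 8 degrees) and released on the tote's floor; the hood is still, at 45 degrees open (within 7 degrees: 0.665 to 0.905 rad), carried by the gripper's fingers, and stays so (all of step 2 and x of vial_a in the frame of tote_in between -0.09 and 0.09 m and y of vial_a in the frame of tote_in between -0.07 and 0.07 m and z of vial_a in the frame of tote_in between -0.01 and 0.01 m and angle between each of vial_a, vial_b's own z axis and vertical below 0.15 rad and contact force between the fingers and vial_a below 0.05 N and linear speed of each of vial_a, vial_b below 0.03 m/s and x of vial_b in the frame of tote_in between -0.09 and 0.09 m and y of vial_b in the frame of tote_in between -0.07 and 0.07 m and z of vial_b in the frame of tote_in between -0.01 and 0.01 m and contact force between the fingers and vial_b below 0.05 N); the arm keeps its last pose, push and grip.
It fails at once if a bystander is moved more than 20 mm (distance of any of timer, dropper, brass_weight from where it was at the start of the episode above 0.02 m).
It fails at once if the tote is moved more than 30 mm (distance of tote from where it was at the start of the episode above 0.03 m).
It also fails if it takes over 67 s, if anything falls off the work surface, if the arm or the gripper's body presses on something with over 40 N, if the wrist force passes 120 N, or if a joint passes its speed limit or range.

## Working session

There is one attempt and no reset: what is moved stays moved. The work goes in short steps, Python scripts to look and compute and a tool call to move; the robot and the scene stay as the last step left them, time stands still between calls to the robot, and variables do not carry over. Pictures are saved under pics/ and viewed, and the job is handed in when it is done.

Besides the shell and the picture viewer there is one more tool, called after ">>>" by a JSON object that holds its "api" and its "payload", one argument or row to a line. arm_command: Moves the arm, as the interface text tells. Shift numbers are shares of 1000 mm and turn numbers shares of 45 degrees, none past 1 either way. Its arguments: {"type":"object","properties":{"deltas":{"type":"array","items":{"type":"object","properties":{"dx":{"type":"number","minimum":-1,"maximum":1},"dy":{"type":"number","minimum":-1,"maximum":1},"dz":{"type":"number","minimum":-1,"maximum":1},"wx":{"type":"number","minimum":-1,"maximum":1},"wy":{"type":"number","minimum":-1,"maximum":1},"wz":{"type":"number","minimum":-1,"maximum":1}}}},"claw":{"type":"number"},"grip_force":{"type":"number"}},"required":["deltas"]}

```bash
ls; mkdir -p pics; python3 - <<'E'
from plant import r
import cv2,json
for n in ["scene","side","wrist"]:
    c=r.get_calibration(n); print(n,c)
    im=r.snapshot(n); cv2.imwrite(f"pics/{n}0.png",cv2.cvtColor(im,cv2.COLOR_RGB2BGR))
print(r.get_state())
E
```

```text
pics
scene {'vertical_fov': 49.94498505390112, 'cx': 256.7773099782019, 'cy': 193.1286767665299, 'R': array([[-0.86966147, -0.49359899, -0.00699746],
       [-0.19866833,  0.36293552, -0.91038931],
       [ 0.45190687, -0.79034034, -0.41369353]]), 't': array([0.44093212, 0.22673761, 0.97419669])}
side {'vertical_fov': 50.248323599902385, 'cx': 251.52526017547257, 'cy': 193.03360917664764, 'R': array([[ 0.999993  , -0.00120103,  0.00354447],
       [ 0.00151007, -0.73709108, -0.67579173],
       [ 0.00342424,  0.67579235, -0.73708411]]), 't': array([-5.56284908e-01, -1.33319810e-03,  1.49003833e+00])}
wrist {'vertical_fov': 64.40934335216477, 'cx': 255.8542419848414, 'cy': 189.90337691101024, 'R': array([[ 9.99999084e-01,  3.07957564e-04, -1.31786093e-03],
       [ 6.72380661e-04, -9.58137337e-01,  2.86308211e-01],
       [-1.17452098e-03, -2.86308835e-01, -9.58136666e-01]]), 't': array([-0.6244545 , -0.04042817,  0.39026633])}
{'clock': 0.15, 'q': array([ 0.03377379,  0.68977773, -0.19454417,  1.5660672 ,  0.15730333,
        0.90249871, -0.21512062]), 'qd': array([ 0.00109297, -0.00068159, -0.00126601, -0.00543864,  0.00058257,
       -0.00016496,  0.00042095]), 'joint_torque': array([-1.46674727e-03, -5.27863634e+01, -1.26819178e+00, -1.53587687e+01,
       -5.24473807e-02,  3.92338901e-03,  1.12435155e-04]), 'tool_pos': array([6.24762233e-01, 5.07898313e-06, 4.04113131e-01]), 'eef_rot': array([ 0.50038258, -0.50029581,  0.49966331, -0.49965784]), 'contact_force': array([-0.13917802, -0.34451517,  0.07063862]), 'moment': array([ 0.03208353,  0.00397993, -0.02909343]), 'opening': 1.0028711001538566}
```

View pics/scene0.png

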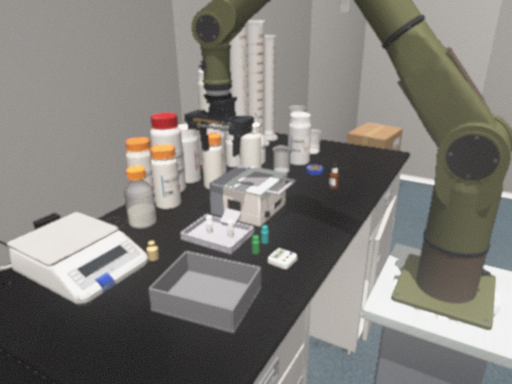

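View pics/side0.png

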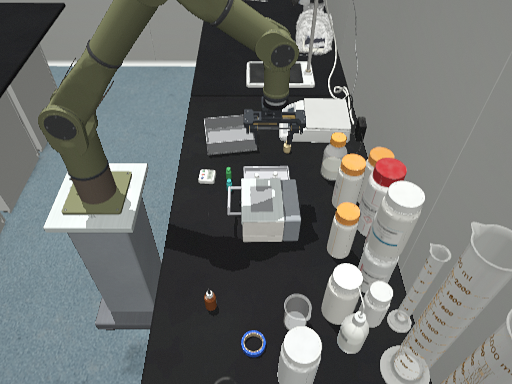

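View pics/wrist0.png

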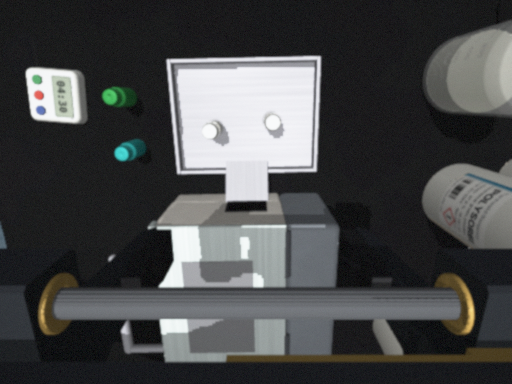

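Wrist view: the two white-capped vials stand in the tray at (210,130) and (273,122). The green (120,97) and turquoise (130,150) look-alikes stand outside it. The hood handle is at the lower left, facing the robot.

```bash
cat > h.py <<'E'
import numpy as np, cv2
from plant import r
from scipy.spatial.transform import Rotation as Ro
def ray(c,u,v,z):
    f=192/np.tan(np.radians(c["vertical_fov"]/2))
    d=c["R"].T@np.array([(u-c["cx"])/f,(v-c["cy"])/f,1]); o=-c["R"].T@c["t"]
    return o+d*(z-o[2])/d[2]
def proj(c,X):
    f=192/np.tan(np.radians(c["vertical_fov"]/2)); p=c["R"]@np.array(X)+c["t"]
    return np.array([c["cx"]+f*p[0]/p[2],c["cy"]+f*p[1]/p[2]])
E
python3 - <<'E'
from h import *
c={n:r.get_calibration(n) for n in["scene","side","wrist"]}
s=r.get_state();print(Ro.from_quat(s["eef_rot"]).as_matrix().round(3))
W=cv2.imread("pics/wrist0.png");S=cv2.imread("pics/side0.png");C=cv2.imread("pics/scene0.png")
def up(im,x0,x1,y0,y1,k,n): cv2.imwrite(n,cv2.resize(im[y0:y1,x0:x1],None,fx=k,fy=k,interpolation=cv2.INTER_CUBIC))
up(W,150,340,40,230,3,"pics/w0z.png"); up(S,180,330,90,260,3.5,"pics/s0z.png"); up(C,130,310,150,340,3,"pics/c0z.png")
# vial caps
g=cv2.cvtColor(W,cv2.COLOR_BGR2GRAY)
for (u,v) in [(210,131),(273,122)]: print("vial",ray(c["wrist"],u,v,.054).round(4))
for (u,v) in [(168,60),(321,57),(319,173),(178,175)]: print("trayrim",ray(c["wrist"],u,v,.022).round(4))
E
```

```text
[[ 0.    -0.001  1.   ]
 [-1.    -0.     0.   ]
 [ 0.    -1.    -0.001]]
vial [0.5756 0.0402 0.054 ]
vial [0.6429 0.0496 0.054 ]
trayrim [0.5278 0.1142 0.022 ]
trayrim [0.6962 0.1172 0.022 ]
trayrim [ 0.7018 -0.0136  0.022 ]
trayrim [ 0.5293 -0.0162  0.022 ]
```

View pics/w0z.png

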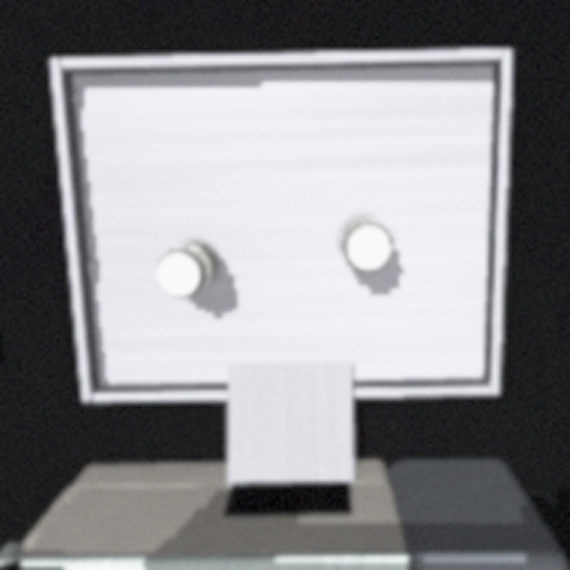

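View pics/s0z.png

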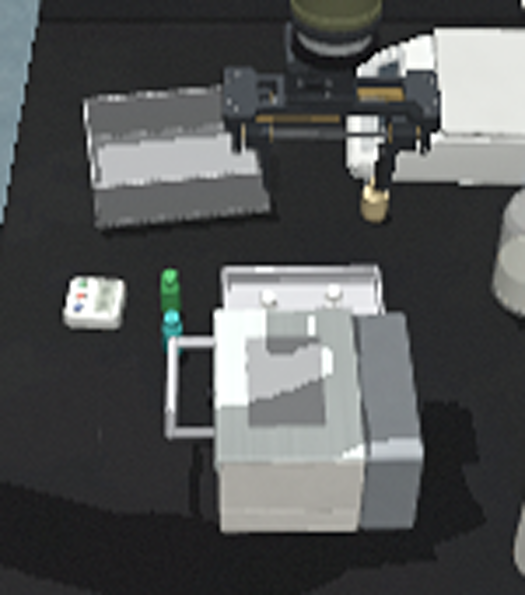

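View pics/c0z.png

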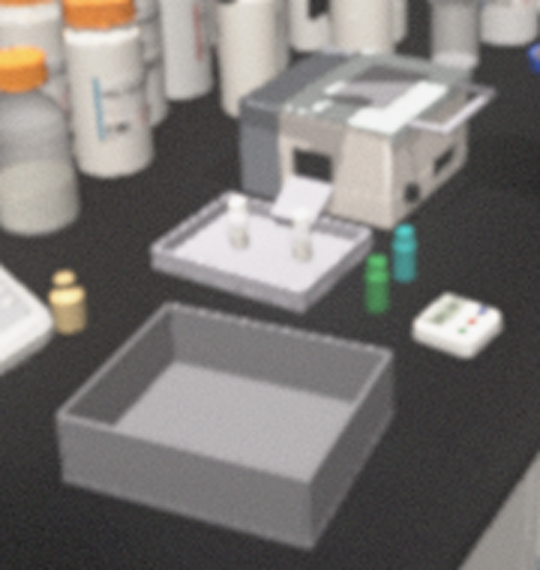

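```bash
python3 - <<'E'
from h import *
c={n:r.get_calibration(n) for n in["scene","side","wrist"]}
S=lambda u,v,z:ray(c["side"],u/3.5+180-.36,v/3.5+90-.36,z).round(4)
C=lambda u,v,z:ray(c["scene"],u/3+130-.33,v/3+150-.33,z).round(4)
print("handle side",S(172,343,.1115),S(168,437,.1115))
print("hood front corners side", S(215,312,.1115),S(215,460,.1115))
print("handle scene",C(493,92,.1115),C(412,125,.1115))
print("tote scene",[C(*p,.06) for p in[(170,305),(392,352),(310,483),(60,412)]])
print("tote side",[S(*p,.06) for p in[(85,100),(97,227),(270,210)]])
# look-alike and others
print("brass", C(67,325,0),S(375,217,0)); print("green",C(376,265,.05),"turq",C(404,235,.05))
print("vials scene",C(237,202,.054),C(301,237,.054)); print("timer",C(458,322,.018))
E
```

```text
handle side [ 0.4805 -0.0788  0.1115] [ 0.4811 -0.194   0.1115]
hood front corners side [ 0.5205 -0.0376  0.1115] [ 0.5234 -0.2201  0.1115]
handle scene [ 0.4808 -0.1928  0.1115] [ 0.5153 -0.0776  0.1115]
tote scene [array([0.5729, 0.2366, 0.06  ]), array([0.3798, 0.2065, 0.06  ]), array([0.354 , 0.3646, 0.06  ]), array([0.5528, 0.3882, 0.06  ])]
tote side [array([0.3597, 0.3636, 0.06  ]), array([0.3898, 0.1409, 0.06  ]), array([0.5763, 0.169 , 0.06  ])]
brass [0.6962 0.2347 0.    ] [0.6982 0.2252 0.    ]
green [0.4644 0.0839 0.05  ] turq [0.4686 0.0243 0.05  ]
vials scene [0.6383 0.0515 0.054 ] [0.5463 0.0795 0.054 ]
timer [0.3815 0.0864 0.018 ]
```

>>> {"api": "arm_command", "payload": {
  "deltas": [
    {"dx": -0.01, "dy": 0.025, "dz": -0.012},
    {"dx": -0.02, "dy": 0.05, "dz": -0.024},
    {"dx": -0.03, "dy": 0.075, "dz": -0.036},
    {"dx": -0.04, "dy": 0.1, "dz": -0.049},
    {"dx": -0.04, "dy": 0.115, "dz": -0.049}
  ],
  "claw": 0.14,
  "grip_force": 12
}}

```text
invalid input at $.deltas[0]: expected keys dx, dy, dz, wx, wy, wz
```

```bash
python3 - <<'E'
from h import *
c=r.get_calibration("wrist");im=r.snapshot("wrist");s=r.get_state();print(s["tool_pos"].round(4),s["opening"])
cv2.imwrite("pics/w1.png",im[:,:,::-1])
g=proj(c,[.5756,.0402,.054]);h=proj(c,[.6429,.0496,.054]);print(g,h)
E
```

```text
[ 0.6248 -0.      0.4043] 1.0001981160862412
[210.04518996 130.96993065] [273.03896906 122.02384198]
```

View pics/w1.png

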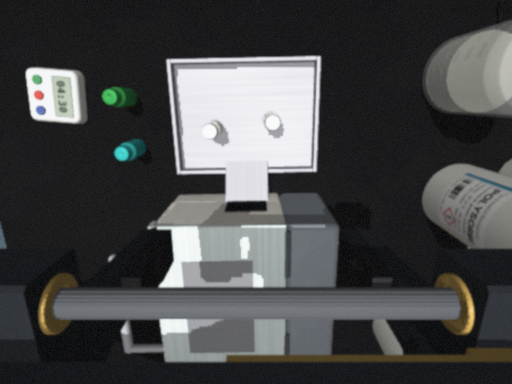

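The arm hasn't moved, because the call needs all six keys in each row. Sending it again with them.

>>> {"api": "arm_command", "payload": {
  "deltas": [
    {"dx": -0.01, "dy": 0.025, "dz": -0.012, "wx": 0, "wy": 0, "wz": 0},
    {"dx": -0.02, "dy": 0.05, "dz": -0.024, "wx": 0, "wy": 0, "wz": 0},
    {"dx": -0.03, "dy": 0.075, "dz": -0.036, "wx": 0, "wy": 0, "wz": 0},
    {"dx": -0.04, "dy": 0.1, "dz": -0.049, "wx": 0, "wy": 0, "wz": 0},
    {"dx": -0.04, "dy": 0.115, "dz": -0.049, "wx": 0, "wy": 0, "wz": 0}
  ],
  "claw": 0.14,
  "grip_force": 12
}}

```text
clock: 0.7
tool_pos: [0.5738, 0.0418, 0.2879]
eef_rot: [0.502, -0.501, 0.498, -0.5]
contact_force: [-0.2, -0.4, 0.6]
opening: 0.582
```

```bash
python3 - <<'E'
from h import *
c=r.get_calibration("wrist");im=r.snapshot("wrist");s=r.get_state();print(s["tool_pos"].round(4),s["opening"])
cv2.imwrite("pics/w2.png",im[:,:,::-1])
g=proj(c,[.5756,.0402,.054]);h=proj(c,[.6429,.0496,.054]);print(g,h)
E
```

```text
[0.5741 0.041  0.2863] 0.5683964899348627
[259.30462578 204.03933722] [350.90657835 192.38405683]
```

View pics/w2.png

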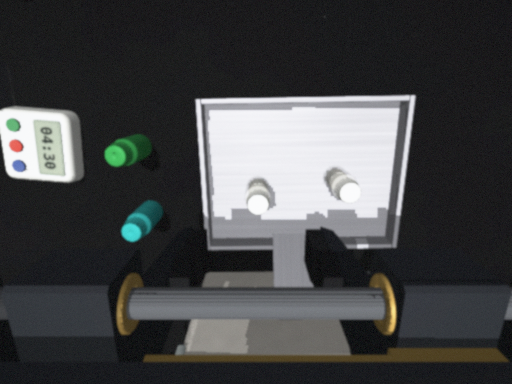

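The caps show at (258,204) and (349,191). That matches the predicted pixels, so I'm going down on the left vial.

>>> {"api": "arm_command", "payload": {
  "deltas": [
    {"dx": 0, "dy": 0.025, "dz": 0.001, "wx": 0, "wy": 0, "wz": 0},
    {"dx": 0, "dy": 0.05, "dz": 0.001, "wx": 0, "wy": 0, "wz": 0},
    {"dx": 0, "dy": 0.075, "dz": 0.001, "wx": 0, "wy": 0, "wz": 0},
    {"dx": 0, "dy": 0.098, "dz": 0.001, "wx": 0, "wy": 0, "wz": 0},
    {"dx": 0, "dy": 0.098, "dz": 0.001, "wx": 0, "wy": 0, "wz": 0}
  ]
}}

```text
clock: 1.25
tool_pos: [0.5762, 0.0398, 0.1896]
eef_rot: [0.501, -0.501, 0.499, -0.499]
contact_force: [-0.3, 0.1, -0.5]
opening: 0.573
```

>>> {"api": "arm_command", "payload": {
  "deltas": [
    {"dx": 0, "dy": 0, "dz": 0, "wx": 0, "wy": 0, "wz": 0},
    {"dx": 0, "dy": 0, "dz": 0, "wx": 0, "wy": 0, "wz": 0},
    {"dx": 0, "dy": 0, "dz": 0, "wx": 0, "wy": 0, "wz": 0},
    {"dx": 0, "dy": 0, "dz": 0, "wx": 0, "wy": 0, "wz": 0},
    {"dx": 0, "dy": 0, "dz": 0, "wx": 0, "wy": 0, "wz": 0}
  ],
  "claw": -1
}}

```text
clock: 1.75
tool_pos: [0.5774, 0.04, 0.1926]
eef_rot: [-0.5, 0.5, -0.5, 0.5]
contact_force: [-0.4, -0.3, 5.1]
opening: 0.229
```

```bash
python3 - <<'E'
from h import *
im=r.snapshot("wrist");im2=r.snapshot("scene");s=r.get_state();print(s["tool_pos"].round(4),s["opening"],s["contact_force"].round(2))
cv2.imwrite("pics/w3.png",np.hstack([im[:,:,::-1],im2[130:330,100:356,::-1].repeat(1,0) if 0 else cv2.resize(im2[150:342,150:306,::-1],(312,384))])[:, :800])
E
```

```text
[0.5774 0.04   0.1926] 0.23086723546955232 [-0.9  -0.14  6.08]
```

View pics/w3.png

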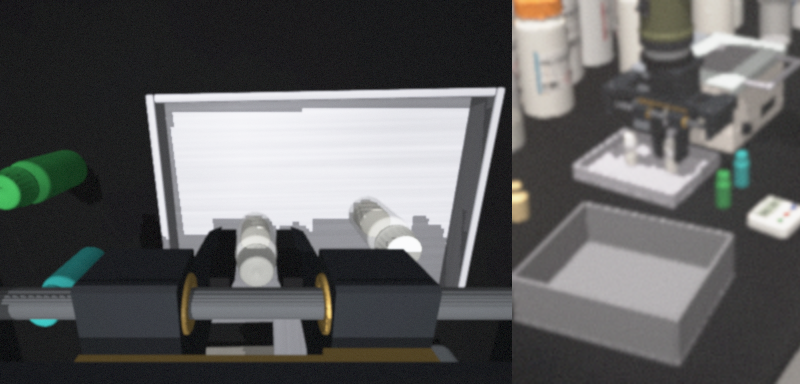

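The vial is held: opening 0.23, about 20 mm, and it sits between the fingers at (257,260). I'm lifting it.

>>> {"api": "arm_command", "payload": {
  "deltas": [
    {"dx": 0, "dy": -0.02, "dz": 0, "wx": 0, "wy": 0, "wz": 0},
    {"dx": 0, "dy": -0.045, "dz": 0, "wx": 0, "wy": 0, "wz": 0},
    {"dx": 0, "dy": -0.075, "dz": 0, "wx": 0, "wy": 0, "wz": 0},
    {"dx": 0, "dy": -0.1, "dz": 0, "wx": 0, "wy": 0, "wz": 0},
    {"dx": 0, "dy": -0.12, "dz": 0, "wx": 0, "wy": 0, "wz": 0}
  ]
}}

```text
clock: 2.35
tool_pos: [0.5771, 0.04, 0.3133]
eef_rot: [-0.5, 0.5, -0.5, 0.5]
contact_force: [0.9, -0.2, 0.1]
opening: 0.23
```

>>> {"api": "arm_command", "payload": {
  "deltas": [
    {"dx": -0.04, "dy": 0, "dz": -0.02, "wx": 0, "wy": 0, "wz": 0},
    {"dx": -0.08, "dy": 0, "dz": -0.045, "wx": 0, "wy": 0, "wz": 0},
    {"dx": -0.12, "dy": 0, "dz": -0.07, "wx": 0, "wy": 0, "wz": 0},
    {"dx": -0.155, "dy": 0, "dz": -0.09, "wx": 0, "wy": 0, "wz": 0},
    {"dx": -0.19, "dy": 0, "dz": -0.11, "wx": 0, "wy": 0, "wz": 0}
  ]
}}

```text
clock: 2.85
tool_pos: [0.4658, 0.2314, 0.3118]
eef_rot: [-0.5, 0.5, -0.5, 0.5]
contact_force: [-0.4, 1.4, 0.1]
opening: 0.233
```

```bash
python3 - <<'E'
from h import *
c=r.get_calibration("wrist");im=r.snapshot("wrist");im2=r.snapshot("scene");s=r.get_state();print(s["tool_pos"].round(4),s["opening"],s["contact_force"].round(2))
cv2.imwrite("pics/w4.png",np.hstack([im[:,:,::-1],cv2.resize(im2[150:342,150:306,::-1],(312,384))])[:, :800])
np.save("c4.npy",c,allow_pickle=True)
E
```

```text
[0.4635 0.2363 0.3119] 0.23557314294213447 [-0.15  0.16 -0.37]
```

View pics/w4.png

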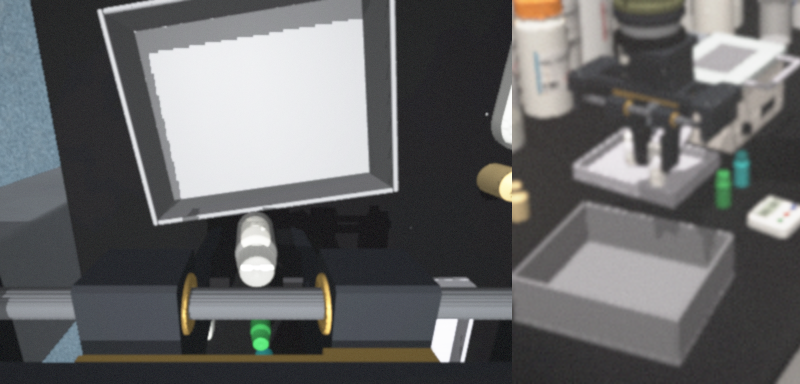

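```bash
python3 - <<'E'
from h import *
c=np.load("c4.npy",allow_pickle=True).item()
for p in[(101,11),(397,190),(157,223)]: print(ray(c,*p,.06).round(4))
for p in[(151,54),(179,199),(370,171),(363,19)]: print("floor",ray(c,*p,.004).round(4))
E
```

```text
[0.3612 0.3616 0.06  ]
[0.5785 0.2352 0.06  ]
[0.3848 0.2068 0.06  ]
floor [0.3747 0.3421 0.004 ]
floor [0.3896 0.209  0.004 ]
floor [0.5769 0.2377 0.004 ]
floor [0.5568 0.3695 0.004 ]
```

>>> {"api": "arm_command", "payload": {
  "deltas": [
    {"dx": -0.031, "dy": 0, "dz": -0.019, "wx": 0, "wy": 0, "wz": 0},
    {"dx": -0.062, "dy": 0, "dz": -0.037, "wx": 0, "wy": 0, "wz": 0},
    {"dx": -0.062, "dy": 0.015, "dz": -0.037, "wx": 0, "wy": 0, "wz": 0},
    {"dx": -0.062, "dy": 0.035, "dz": -0.037, "wx": 0, "wy": 0, "wz": 0},
    {"dx": -0.062, "dy": 0.05, "dz": -0.037, "wx": 0, "wy": 0, "wz": 0}
  ]
}}

```text
clock: 3.45
tool_pos: [0.4301, 0.2917, 0.261]
eef_rot: [0.5, -0.5, 0.5, -0.5]
contact_force: [-0.5, -0.4, -0.5]
opening: 0.228
```

>>> {"api": "arm_command", "payload": {
  "deltas": [
    {"dx": 0, "dy": 0.02, "dz": 0, "wx": 0, "wy": 0, "wz": 0},
    {"dx": 0, "dy": 0.04, "dz": 0, "wx": 0, "wy": 0, "wz": 0},
    {"dx": 0, "dy": 0.055, "dz": 0, "wx": 0, "wy": 0, "wz": 0},
    {"dx": 0, "dy": 0.065, "dz": 0, "wx": 0, "wy": 0, "wz": 0},
    {"dx": 0, "dy": 0.068, "dz": 0, "wx": 0, "wy": 0, "wz": 0}
  ]
}}

```text
clock: 3.95
tool_pos: [0.4301, 0.2915, 0.1929]
eef_rot: [0.5, -0.5, 0.5, -0.499]
contact_force: [-0.5, 0.8, 0.0]
opening: 0.234
```

```bash
python3 - <<'E'
from h import *
c=r.get_calibration("wrist");im=r.snapshot("wrist");im2=r.snapshot("scene");s=r.get_state();print(s["tool_pos"].round(4),s["opening"],s["contact_force"].round(2))
cv2.imwrite("pics/w5.png",np.hstack([im[:,:,::-1],cv2.resize(im2[150:342,150:306,::-1],(312,384))])[:, :800])
E
```

```text
[0.4302 0.2918 0.1937] 0.2339344266228599 [-0.2   0.49  0.1 ]
```

View pics/w5.png

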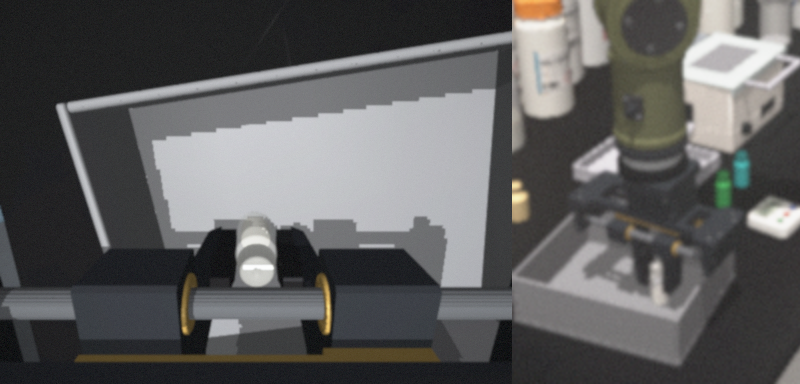

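>>> {"api": "arm_command", "payload": {
  "deltas": [
    {"dx": 0, "dy": 0.001, "dz": 0, "wx": 0, "wy": 0, "wz": 0},
    {"dx": 0, "dy": 0.002, "dz": 0, "wx": 0, "wy": 0, "wz": 0},
    {"dx": 0, "dy": 0.002, "dz": 0, "wx": 0, "wy": 0, "wz": 0},
    {"dx": 0, "dy": 0.002, "dz": 0, "wx": 0, "wy": 0, "wz": 0},
    {"dx": 0, "dy": 0.002, "dz": 0, "wx": 0, "wy": 0, "wz": 0}
  ]
}}

```text
clock: 4.55
tool_pos: [0.4302, 0.2922, 0.1925]
eef_rot: [-0.5, 0.5, -0.5, 0.5]
contact_force: [-0.9, 0.0, 6.4]
opening: 0.232
```

```bash
python3 - <<'E'
from h import *
s=r.get_state();print(s["tool_pos"].round(4),s["opening"],s["contact_force"].round(2))
E
```

```text
[0.4302 0.2922 0.1925] 0.23222342373172014 [-0.91  0.03  6.4 ]
```

Contact at 6.4 N, so the vial is on the floor. I'll back off about 1 mm, open, then rise.

>>> {"api": "arm_command", "payload": {
  "deltas": [
    {"dx": 0, "dy": -0.001, "dz": 0, "wx": 0, "wy": 0, "wz": 0},
    {"dx": 0, "dy": -0.001, "dz": 0, "wx": 0, "wy": 0, "wz": 0},
    {"dx": 0, "dy": -0.001, "dz": 0, "wx": 0, "wy": 0, "wz": 0},
    {"dx": 0, "dy": -0.001, "dz": 0, "wx": 0, "wy": 0, "wz": 0},
    {"dx": 0, "dy": -0.001, "dz": 0, "wx": 0, "wy": 0, "wz": 0}
  ]
}}

```text
clock: 5.05
tool_pos: [0.43, 0.292, 0.1927]
eef_rot: [-0.5, 0.5, -0.5, 0.5]
contact_force: [0.0, -0.3, 0.3]
opening: 0.232
```

>>> {"api": "arm_command", "payload": {
  "deltas": [
    {"dx": 0, "dy": 0, "dz": 0, "wx": 0, "wy": 0, "wz": 0},
    {"dx": 0, "dy": 0, "dz": 0, "wx": 0, "wy": 0, "wz": 0},
    {"dx": 0, "dy": 0, "dz": 0, "wx": 0, "wy": 0, "wz": 0},
    {"dx": 0, "dy": 0, "dz": 0, "wx": 0, "wy": 0, "wz": 0},
    {"dx": 0, "dy": 0, "dz": 0, "wx": 0, "wy": 0, "wz": 0}
  ],
  "claw": 0.1
}}

```text
clock: 5.55
tool_pos: [0.43, 0.292, 0.1927]
eef_rot: [0.5, -0.5, 0.5, -0.5]
contact_force: [0.2, 0.1, 0.0]
opening: 0.547
```

>>> {"api": "arm_command", "payload": {
  "deltas": [
    {"dx": 0, "dy": -0.015, "dz": 0, "wx": 0, "wy": 0, "wz": 0},
    {"dx": 0, "dy": -0.035, "dz": 0, "wx": 0, "wy": 0, "wz": 0},
    {"dx": 0, "dy": -0.06, "dz": 0, "wx": 0, "wy": 0, "wz": 0},
    {"dx": 0, "dy": -0.085, "dz": 0, "wx": 0, "wy": 0, "wz": 0},
    {"dx": 0, "dy": -0.11, "dz": 0, "wx": 0, "wy": 0, "wz": 0}
  ]
}}

```text
clock: 6.05
tool_pos: [0.4299, 0.2919, 0.3037]
eef_rot: [0.5, -0.5, 0.5, -0.5]
contact_force: [-0.5, -0.2, -0.2]
opening: 0.55
```

```bash
python3 - <<'E'
from h import *
c=r.get_calibration("wrist");im=r.snapshot("wrist");im2=r.snapshot("scene");s=r.get_state();print(s["tool_pos"].round(4),s["opening"],s["contact_force"].round(2))
cv2.imwrite("pics/w6.png",np.hstack([im[:,:,::-1],cv2.resize(im2[150:342,150:306,::-1],(312,384))])[:, :800])
E
```

```text
[0.4308 0.2925 0.3055] 0.5501605104735855 [ 0.04  0.27 -0.19]
```

View pics/w6.png

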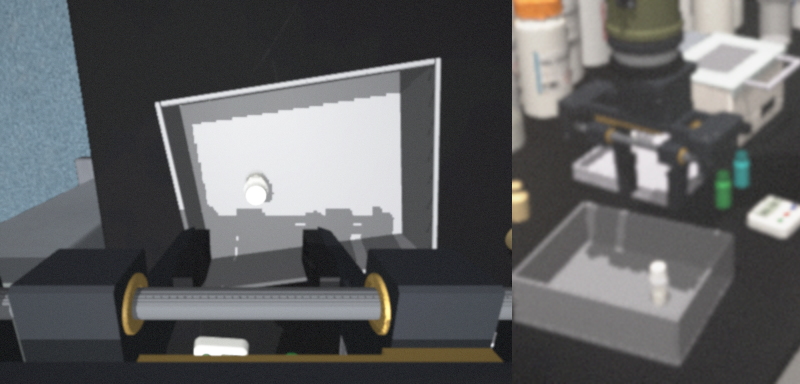

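The first vial stands in the tote at (257,190). Going to the second one.

>>> {"api": "arm_command", "payload": {
  "deltas": [
    {"dx": 0.03, "dy": 0, "dz": 0.026, "wx": 0, "wy": 0, "wz": 0},
    {"dx": 0.06, "dy": 0, "dz": 0.053, "wx": 0, "wy": 0, "wz": 0},
    {"dx": 0.09, "dy": 0, "dz": 0.08, "wx": 0, "wy": 0, "wz": 0},
    {"dx": 0.12, "dy": 0, "dz": 0.106, "wx": 0, "wy": 0, "wz": 0},
    {"dx": 0.15, "dy": 0, "dz": 0.133, "wx": 0, "wy": 0, "wz": 0}
  ],
  "claw": 0.14
}}

```text
clock: 6.65
tool_pos: [0.5635, 0.1406, 0.3018]
eef_rot: [0.501, -0.5, 0.5, -0.5]
contact_force: [0.0, 1.3, -0.4]
opening: 0.57
```

>>> {"api": "arm_command", "payload": {
  "deltas": [
    {"dx": 0.03, "dy": 0, "dz": 0.026, "wx": 0, "wy": 0, "wz": 0},
    {"dx": 0.06, "dy": 0, "dz": 0.053, "wx": 0, "wy": 0, "wz": 0},
    {"dx": 0.092, "dy": 0, "dz": 0.08, "wx": 0, "wy": 0, "wz": 0},
    {"dx": 0.092, "dy": 0.01, "dz": 0.08, "wx": 0, "wy": 0, "wz": 0},
    {"dx": 0.092, "dy": 0.01, "dz": 0.08, "wx": 0, "wy": 0, "wz": 0}
  ]
}}

```text
clock: 7.15
tool_pos: [0.6424, 0.0486, 0.2903]
eef_rot: [-0.501, 0.501, -0.5, 0.498]
contact_force: [-0.6, 0.4, -1.3]
opening: 0.572
```

```bash
python3 - <<'E'
from h import *
c=r.get_calibration("wrist");im=r.snapshot("wrist");im2=r.snapshot("scene");s=r.get_state();print(s["tool_pos"].round(4),s["opening"],s["contact_force"].round(2))
cv2.imwrite("pics/w7.png",np.hstack([im[:,:,::-1],cv2.resize(im2[150:342,150:306,::-1],(312,384))])[:, :800])
print(proj(c,[.6429,.0496,.054]))
E
```

```text
[0.642  0.0513 0.2918] 0.5713747113053227 [0.08 0.59 0.71]
[257.22559536 199.11759497]
```

View pics/w7.png

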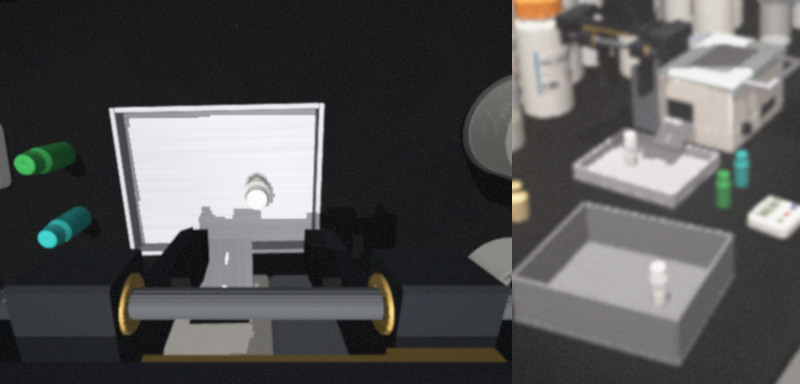

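>>> {"api": "arm_command", "payload": {
  "deltas": [
    {"dx": 0, "dy": 0.025, "dz": 0, "wx": 0, "wy": 0, "wz": 0},
    {"dx": 0, "dy": 0.05, "dz": 0, "wx": 0, "wy": 0, "wz": 0},
    {"dx": 0, "dy": 0.075, "dz": 0, "wx": 0, "wy": 0, "wz": 0},
    {"dx": 0, "dy": 0.1, "dz": 0, "wx": 0, "wy": 0, "wz": 0},
    {"dx": 0, "dy": 0.1, "dz": 0, "wx": 0, "wy": 0, "wz": 0}
  ]
}}

```text
clock: 7.75
tool_pos: [0.6408, 0.0518, 0.1899]
eef_rot: [0.502, -0.501, 0.497, -0.499]
contact_force: [-0.2, -0.1, -0.2]
opening: 0.57
```

>>> {"api": "arm_command", "payload": {
  "deltas": [
    {"dx": 0, "dy": 0, "dz": 0, "wx": 0, "wy": 0, "wz": 0},
    {"dx": 0, "dy": 0, "dz": 0, "wx": 0, "wy": 0, "wz": 0},
    {"dx": 0, "dy": 0, "dz": 0, "wx": 0, "wy": 0, "wz": 0},
    {"dx": 0, "dy": 0, "dz": 0, "wx": 0, "wy": 0, "wz": 0},
    {"dx": 0, "dy": 0, "dz": 0, "wx": 0, "wy": 0, "wz": 0}
  ],
  "claw": -1
}}

```text
clock: 8.25
tool_pos: [0.6434, 0.05, 0.1938]
eef_rot: [-0.499, 0.5, -0.5, 0.5]
contact_force: [-0.8, 0.1, 4.1]
opening: 0.233
```

>>> {"api": "arm_command", "payload": {
  "deltas": [
    {"dx": 0, "dy": -0.02, "dz": 0, "wx": 0, "wy": 0, "wz": 0},
    {"dx": 0, "dy": -0.045, "dz": 0, "wx": 0, "wy": 0, "wz": 0},
    {"dx": 0, "dy": -0.075, "dz": 0, "wx": 0, "wy": 0, "wz": 0},
    {"dx": 0, "dy": -0.1, "dz": 0, "wx": 0, "wy": 0, "wz": 0},
    {"dx": 0, "dy": -0.12, "dz": 0, "wx": 0, "wy": 0, "wz": 0}
  ]
}}

```text
clock: 8.75
tool_pos: [0.6432, 0.0499, 0.3146]
eef_rot: [-0.499, 0.5, -0.5, 0.5]
contact_force: [-0.4, 0.4, -0.6]
opening: 0.239
```

>>> {"api": "arm_command", "payload": {
  "deltas": [
    {"dx": -0.035, "dy": 0, "dz": -0.018, "wx": 0, "wy": 0, "wz": 0},
    {"dx": -0.075, "dy": 0, "dz": -0.038, "wx": 0, "wy": 0, "wz": 0},
    {"dx": -0.115, "dy": 0, "dz": -0.06, "wx": 0, "wy": 0, "wz": 0},
    {"dx": -0.155, "dy": 0, "dz": -0.081, "wx": 0, "wy": 0, "wz": 0},
    {"dx": -0.195, "dy": 0, "dz": -0.102, "wx": 0, "wy": 0, "wz": 0}
  ]
}}

```text
clock: 9.25
tool_pos: [0.54, 0.2464, 0.313]
eef_rot: [0.5, -0.5, 0.5, -0.5]
contact_force: [0.8, 0.6, 0.0]
opening: 0.233
```

>>> {"api": "arm_command", "payload": {
  "deltas": [
    {"dx": -0.03, "dy": 0, "dz": -0.016, "wx": 0, "wy": 0, "wz": 0},
    {"dx": -0.059, "dy": 0, "dz": -0.031, "wx": 0, "wy": 0, "wz": 0},
    {"dx": -0.059, "dy": 0.015, "dz": -0.031, "wx": 0, "wy": 0, "wz": 0},
    {"dx": -0.059, "dy": 0.035, "dz": -0.031, "wx": 0, "wy": 0, "wz": 0},
    {"dx": -0.059, "dy": 0.05, "dz": -0.031, "wx": 0, "wy": 0, "wz": 0}
  ]
}}

```text
clock: 9.75
tool_pos: [0.5096, 0.3042, 0.2621]
eef_rot: [0.5, -0.5, 0.5, -0.5]
contact_force: [0.2, 0.3, 0.2]
opening: 0.235
```

```bash
python3 - <<'E'
from h import *
im=r.snapshot("wrist");im2=r.snapshot("scene");s=r.get_state();print(s["tool_pos"].round(4),s["opening"],s["contact_force"].round(2))
cv2.imwrite("pics/w8.png",np.hstack([im[:,:,::-1],cv2.resize(im2[150:342,150:306,::-1],(312,384))])[:, :800])
E
```

```text
[0.5092 0.3036 0.2611] 0.2295021185860367 [-0.53  0.35  0.52]
```

View pics/w8.png

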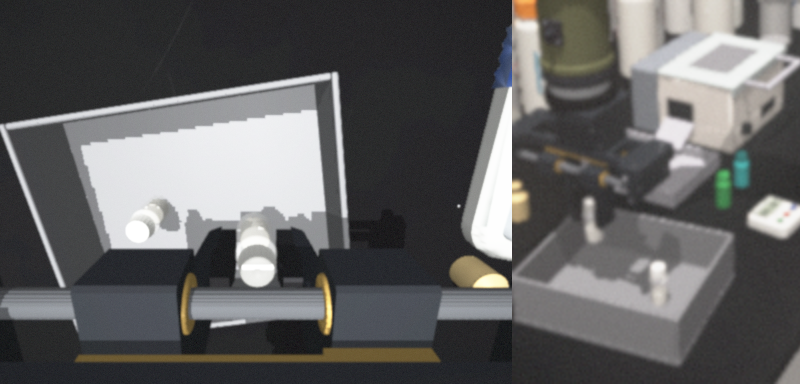

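>>> {"api": "arm_command", "payload": {
  "deltas": [
    {"dx": 0, "dy": 0.02, "dz": 0, "wx": 0, "wy": 0, "wz": 0},
    {"dx": 0, "dy": 0.04, "dz": 0, "wx": 0, "wy": 0, "wz": 0},
    {"dx": 0, "dy": 0.055, "dz": 0, "wx": 0, "wy": 0, "wz": 0},
    {"dx": 0, "dy": 0.065, "dz": 0, "wx": 0, "wy": 0, "wz": 0},
    {"dx": 0, "dy": 0.068, "dz": 0, "wx": 0, "wy": 0, "wz": 0}
  ]
}}

```text
clock: 10.35
tool_pos: [0.5099, 0.3039, 0.1941]
eef_rot: [0.5, -0.5, 0.5, -0.5]
contact_force: [-0.5, 0.5, -0.3]
opening: 0.236
```

>>> {"api": "arm_command", "payload": {
  "deltas": [
    {"dx": 0, "dy": 0.001, "dz": 0, "wx": 0, "wy": 0, "wz": 0},
    {"dx": 0, "dy": 0.002, "dz": 0, "wx": 0, "wy": 0, "wz": 0},
    {"dx": 0, "dy": 0.002, "dz": 0, "wx": 0, "wy": 0, "wz": 0},
    {"dx": 0, "dy": 0.002, "dz": 0, "wx": 0, "wy": 0, "wz": 0},
    {"dx": 0, "dy": 0.002, "dz": 0, "wx": 0, "wy": 0, "wz": 0}
  ]
}}

```text
clock: 10.85
tool_pos: [0.5099, 0.3042, 0.1936]
eef_rot: [-0.5, 0.5, -0.5, 0.5]
contact_force: [-3.0, -1.2, 6.0]
opening: 0.233
```

>>> {"api": "arm_command", "payload": {
  "deltas": [
    {"dx": 0, "dy": -0.001, "dz": 0, "wx": 0, "wy": 0, "wz": 0},
    {"dx": 0, "dy": -0.001, "dz": 0, "wx": 0, "wy": 0, "wz": 0},
    {"dx": 0, "dy": -0.001, "dz": 0, "wx": 0, "wy": 0, "wz": 0},
    {"dx": 0, "dy": -0.001, "dz": 0, "wx": 0, "wy": 0, "wz": 0},
    {"dx": 0, "dy": -0.001, "dz": 0, "wx": 0, "wy": 0, "wz": 0}
  ]
}}

```text
clock: 11.35
tool_pos: [0.5103, 0.3041, 0.1938]
eef_rot: [-0.5, 0.5, -0.5, 0.5]
contact_force: [-0.0, 0.3, 1.1]
opening: 0.237
```

>>> {"api": "arm_command", "payload": {
  "deltas": [
    {"dx": 0, "dy": 0, "dz": 0, "wx": 0, "wy": 0, "wz": 0},
    {"dx": 0, "dy": 0, "dz": 0, "wx": 0, "wy": 0, "wz": 0},
    {"dx": 0, "dy": 0, "dz": 0, "wx": 0, "wy": 0, "wz": 0},
    {"dx": 0, "dy": 0, "dz": 0, "wx": 0, "wy": 0, "wz": 0},
    {"dx": 0, "dy": 0, "dz": 0, "wx": 0, "wy": 0, "wz": 0}
  ],
  "claw": 0.1
}}

```text
clock: 11.85
tool_pos: [0.51, 0.304, 0.1937]
eef_rot: [-0.5, 0.5, -0.5, 0.5]
contact_force: [-0.1, 0.3, -0.5]
opening: 0.553
```

>>> {"api": "arm_command", "payload": {
  "deltas": [
    {"dx": 0, "dy": -0.015, "dz": 0, "wx": 0, "wy": 0, "wz": 0},
    {"dx": 0, "dy": -0.035, "dz": 0, "wx": 0, "wy": 0, "wz": 0},
    {"dx": 0, "dy": -0.07, "dz": 0, "wx": 0, "wy": 0, "wz": 0},
    {"dx": 0, "dy": -0.11, "dz": 0, "wx": 0, "wy": 0, "wz": 0},
    {"dx": 0, "dy": -0.15, "dz": 0, "wx": 0, "wy": 0, "wz": 0}
  ]
}}

```text
clock: 12.35
tool_pos: [0.5097, 0.3038, 0.3462]
eef_rot: [-0.5, 0.5, -0.5, 0.5]
contact_force: [0.9, 0.3, 0.8]
opening: 0.55
```

```bash
python3 - <<'E'
from h import *
im=r.snapshot("wrist");im2=r.snapshot("scene");s=r.get_state();print(s["tool_pos"].round(4),s["opening"],s["contact_force"].round(2))
cv2.imwrite("pics/w9.png",np.hstack([im[:,:,::-1],cv2.resize(im2[150:342,150:306,::-1],(312,384))])[:, :800])
E
```

```text
[0.5115 0.305  0.3502] 0.5497461976275059 [0.78 0.67 0.95]
```

View pics/w9.png

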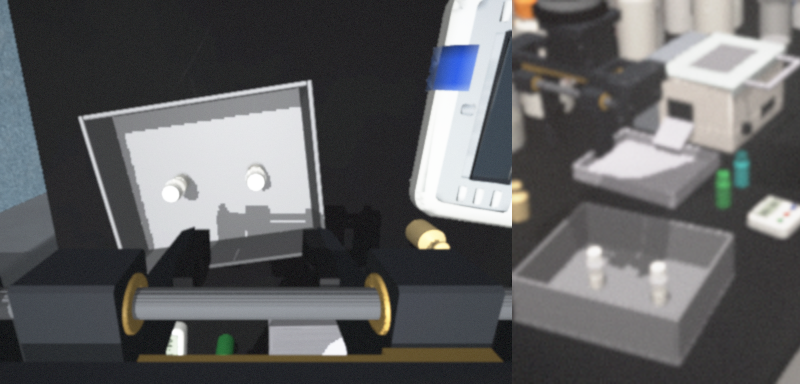

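Both vials stand in the tote, at (174,190) and (256,179). Next I'll measure the handle more finely in both fixed views.

```bash
python3 - <<'E'
from h import *
a=r.snapshot("scene")[:,:,::-1];b=r.snapshot("side")[:,:,::-1]
A=cv2.resize(a[155:225,205:305],(800,560),interpolation=cv2.INTER_CUBIC); B=cv2.resize(b[160:260,210:310],(600,600),interpolation=cv2.INTER_CUBIC)
cv2.imwrite("pics/hA.png",A);cv2.imwrite("pics/hB.png",B)
E
```

```text
(no output)
```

View pics/hA.png

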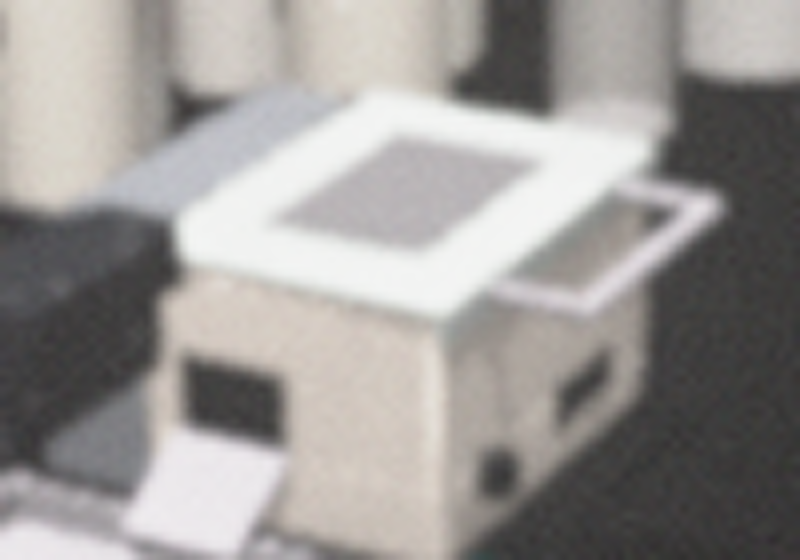

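View pics/hB.png

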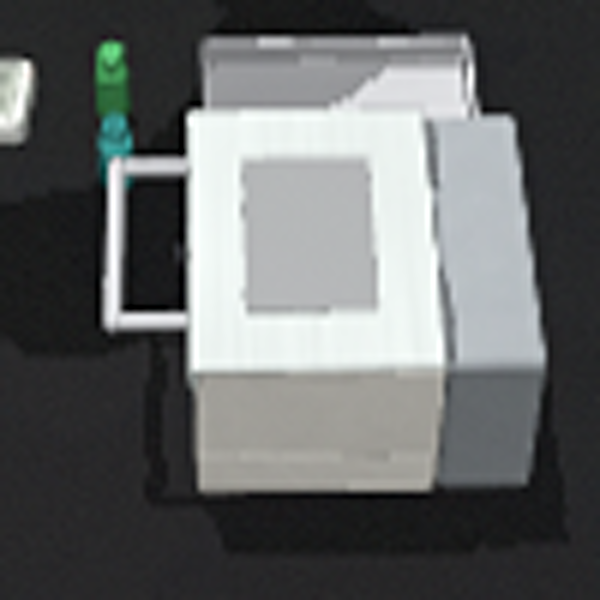

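```bash
python3 - <<'E'
from h import *
c={n:r.get_calibration(n) for n in["scene","side"]}
A=lambda u,v:(u/8+205-.44,v/8+155-.44); B=lambda u,v:(u/6+210-.42,v/6+160-.42)
def tri(pa,pb):
    f=lambda c:np.array([[192/np.tan(np.radians(c["vertical_fov"]/2)),0,c["cx"]],[0,192/np.tan(np.radians(c["vertical_fov"]/2)),c["cy"]],[0,0,1]])@np.c_[c["R"],c["t"]]
    X=cv2.triangulatePoints(f(c["scene"]),f(c["side"]),np.array(pa,float),np.array(pb,float)).ravel();return X[:3]/X[3]
for a,b in[((712,197),(111,320)),((587,303),(119,165))]:
    print(tri(A(*a),B(*b)).round(4),ray(c["scene"],*A(*a),.1115).round(4),ray(c["side"],*B(*b),.1115).round(4))
E
```

```text
[ 0.4822 -0.1913  0.1158] [ 0.486  -0.2007  0.1115] [ 0.4822 -0.1875  0.1115]
[ 0.4816 -0.08    0.1147] [ 0.4833 -0.0861  0.1115] [ 0.4825 -0.0763  0.1115]
```

>>> {"api": "arm_command", "payload": {
  "deltas": [
    {"dx": 0.045, "dy": 0, "dz": -0.005, "wx": 0, "wy": 0, "wz": 0},
    {"dx": 0.09, "dy": 0, "dz": -0.01, "wx": 0, "wy": 0, "wz": 0},
    {"dx": 0.135, "dy": 0, "dz": -0.015, "wx": 0, "wy": 0, "wz": 0},
    {"dx": 0.18, "dy": 0, "dz": -0.02, "wx": 0, "wy": 0, "wz": 0},
    {"dx": 0.225, "dy": 0, "dz": -0.028, "wx": 0, "wy": 0, "wz": 0}
  ],
  "claw": -0.4
}}

```text
clock: 13.05
tool_pos: [0.4812, 0.0772, 0.3427]
eef_rot: [0.501, -0.5, 0.5, -0.499]
contact_force: [0.1, -0.9, 1.0]
opening: 0.3
```

>>> {"api": "arm_command", "payload": {
  "deltas": [
    {"dx": 0.045, "dy": 0, "dz": 0, "wx": 0, "wy": 0, "wz": 0},
    {"dx": 0.09, "dy": 0, "dz": 0, "wx": 0, "wy": 0, "wz": 0},
    {"dx": 0.135, "dy": 0, "dz": 0, "wx": 0, "wy": 0, "wz": 0},
    {"dx": 0.18, "dy": 0, "dz": 0, "wx": 0, "wy": 0, "wz": 0},
    {"dx": 0.225, "dy": 0, "dz": 0, "wx": 0, "wy": 0, "wz": 0}
  ]
}}

```text
clock: 13.55
tool_pos: [0.4811, -0.1477, 0.3426]
eef_rot: [-0.501, 0.501, -0.499, 0.5]
contact_force: [0.6, 0.3, 0.1]
opening: 0.302
```

>>> {"api": "arm_command", "payload": {
  "deltas": [
    {"dx": 0.035, "dy": 0, "dz": 0, "wx": 0, "wy": 0, "wz": 0},
    {"dx": 0.07, "dy": 0, "dz": 0, "wx": 0, "wy": 0, "wz": 0},
    {"dx": 0.07, "dy": 0, "dz": 0, "wx": 0, "wy": 0, "wz": 0},
    {"dx": 0.07, "dy": 0, "dz": 0, "wx": 0, "wy": 0, "wz": 0},
    {"dx": 0.07, "dy": 0, "dz": 0, "wx": 0, "wy": 0, "wz": 0}
  ]
}}

```text
clock: 14.05
tool_pos: [0.4819, -0.2145, 0.3431]
eef_rot: [-0.5, 0.5, -0.499, 0.501]
contact_force: [-0.1, -0.8, 0.2]
opening: 0.301
```

```bash
python3 - <<'E'
from h import *
c=r.get_calibration("wrist");im=r.snapshot("wrist");s=r.get_state();print(s["tool_pos"].round(4),s["opening"],s["contact_force"].round(2),s["q"].round(2))
cv2.imwrite("pics/w10.png",im[:,:,::-1]);np.save("c10.npy",c,allow_pickle=True)
print(proj(c,[.482,-.135,.1115]))
E
```

```text
[ 0.4821 -0.2143  0.3433] 0.30281765132244326 [0.11 0.76 0.12] [ 0.48  0.66 -0.25  1.92  0.27  0.6   0.07]
[256.28576944  89.59290124]
```

View pics/w10.png

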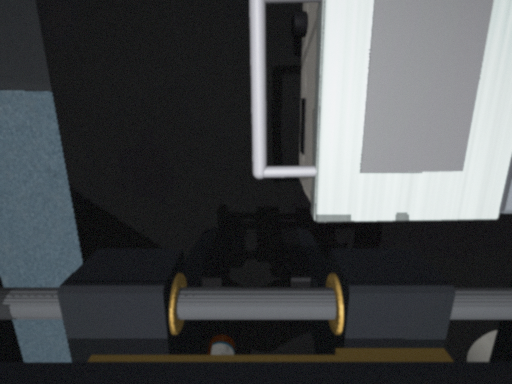

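```bash
python3 - <<'E'
from h import *
c=np.load("c10.npy",allow_pickle=True).item()
for p in[(258.5,172),(258,90),(257,-2),(321,90)]: print(ray(c,*p,.1115).round(4))
E
```

```text
[ 0.4837 -0.1909  0.1115]
[ 0.4831 -0.1353  0.1115]
[ 0.4823 -0.0817  0.1115]
[ 0.5249 -0.1352  0.1115]
```

The bar's middle is at (0.483, -0.136) and the lip is about 40 mm behind it, so the fingers fit with the tool vertical. Moving over the bar and down.

>>> {"api": "arm_command", "payload": {
  "deltas": [
    {"dx": -0.04, "dy": 0, "dz": 0.001, "wx": 0, "wy": 0, "wz": 0},
    {"dx": -0.08, "dy": 0, "dz": 0.001, "wx": 0, "wy": 0, "wz": 0},
    {"dx": -0.08, "dy": 0.015, "dz": 0.001, "wx": 0, "wy": 0, "wz": 0},
    {"dx": -0.08, "dy": 0.03, "dz": 0.001, "wx": 0, "wy": 0, "wz": 0},
    {"dx": -0.08, "dy": 0.045, "dz": 0.001, "wx": 0, "wy": 0, "wz": 0}
  ],
  "grip_force": 25
}}

```text
clock: 14.6
tool_pos: [0.4831, -0.1339, 0.2984]
eef_rot: [-0.501, 0.499, -0.499, 0.501]
contact_force: [0.5, 0.8, -0.7]
opening: 0.298
```

>>> {"api": "arm_command", "payload": {
  "deltas": [
    {"dx": 0, "dy": 0.01, "dz": 0, "wx": 0, "wy": 0, "wz": 0},
    {"dx": 0, "dy": 0.02, "dz": 0, "wx": 0, "wy": 0, "wz": 0},
    {"dx": 0, "dy": 0.03, "dz": 0, "wx": 0, "wy": 0, "wz": 0},
    {"dx": 0, "dy": 0.04, "dz": 0, "wx": 0, "wy": 0, "wz": 0},
    {"dx": 0, "dy": 0.04, "dz": 0, "wx": 0, "wy": 0, "wz": 0}
  ]
}}

```text
clock: 15.1
tool_pos: [0.4827, -0.1358, 0.2576]
eef_rot: [-0.5, 0.501, -0.499, 0.5]
contact_force: [-0.6, 0.3, 0.3]
opening: 0.299
```

```bash
python3 - <<'E'
from h import *
im=r.snapshot("wrist");im2=r.snapshot("side");s=r.get_state();print(s["tool_pos"].round(4),s["opening"],s["contact_force"].round(2))
cv2.imwrite("pics/w11.png",np.hstack([im[:,:,::-1],cv2.resize(im2[120:312,190:334,::-1],(288,384))])[:, :800])
E
```

```text
[ 0.483  -0.136   0.2586] 0.3055436248789912 [ 0.42 -0.42  1.13]
```

View pics/w11.png

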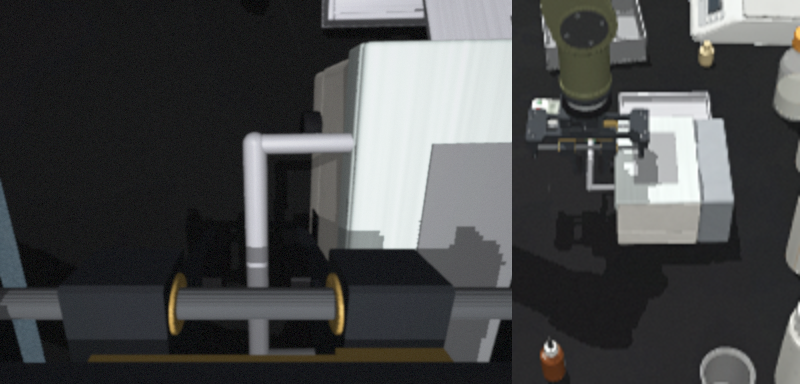

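The bar runs between the fingers at (257,260). Closing on it.

>>> {"api": "arm_command", "payload": {
  "deltas": [
    {"dx": 0, "dy": 0, "dz": 0, "wx": 0, "wy": 0, "wz": 0},
    {"dx": 0, "dy": 0, "dz": 0, "wx": 0, "wy": 0, "wz": 0},
    {"dx": 0, "dy": 0, "dz": 0, "wx": 0, "wy": 0, "wz": 0},
    {"dx": 0, "dy": 0, "dz": 0, "wx": 0, "wy": 0, "wz": 0},
    {"dx": 0, "dy": 0, "dz": 0, "wx": 0, "wy": 0, "wz": 0}
  ],
  "claw": -1,
  "grip_force": 25
}}

```text
clock: 15.7
tool_pos: [0.4829, -0.1361, 0.2592]
eef_rot: [0.5, -0.5, 0.5, -0.5]
contact_force: [-1.8, -0.8, 6.5]
opening: 0.101
```

>>> {"api": "arm_command", "payload": {
  "deltas": [
    {"dx": 0, "dy": -0.0135, "dz": 0.0005, "wx": 0, "wy": 0, "wz": 0},
    {"dx": 0, "dy": -0.027, "dz": 0.002, "wx": 0, "wy": 0, "wz": 0},
    {"dx": 0, "dy": -0.04, "dz": 0.005, "wx": 0, "wy": 0, "wz": 0},
    {"dx": 0, "dy": -0.053, "dz": 0.0085, "wx": 0, "wy": 0, "wz": 0},
    {"dx": 0, "dy": -0.066, "dz": 0.013, "wx": 0, "wy": 0, "wz": 0}
  ]
}}

```text
clock: 16.2
tool_pos: [0.4965, -0.1359, 0.325]
eef_rot: [-0.5, 0.5, -0.5, 0.5]
contact_force: [4.2, -1.7, -3.9]
opening: 0.091
```

```bash
python3 - <<'E'
from h import *
im=r.snapshot("wrist");im2=r.snapshot("side");s=r.get_state();print(s["tool_pos"].round(4),s["opening"],s["contact_force"].round(2))
cv2.imwrite("pics/w12.png",np.hstack([im[:,:,::-1],cv2.resize(im2[120:312,190:334,::-1],(288,384))])[:, :800])
E
```

```text
[ 0.4966 -0.1359  0.3256] 0.08933946933037053 [ 2.51  1.14 -2.31]
```

View pics/w12.png

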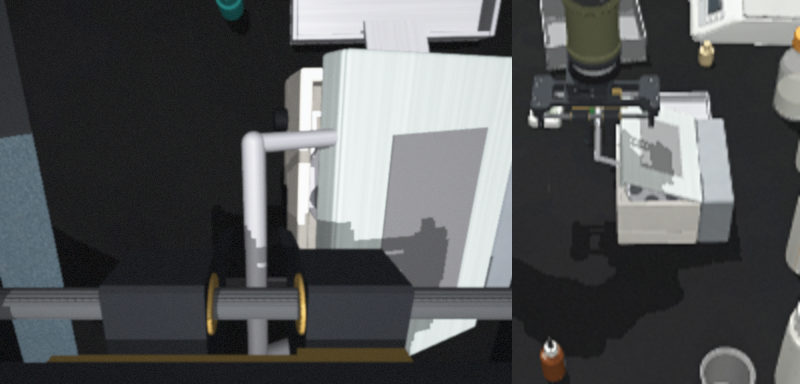

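The hood is about 23 degrees open and the forces are small. Continuing to 45.

>>> {"api": "arm_command", "payload": {
  "deltas": [
    {"dx": 0, "dy": -0.012, "dz": 0.0055, "wx": 0, "wy": 0, "wz": 0},
    {"dx": 0, "dy": -0.024, "dz": 0.012, "wx": 0, "wy": 0, "wz": 0},
    {"dx": 0, "dy": -0.035, "dz": 0.0195, "wx": 0, "wy": 0, "wz": 0},
    {"dx": 0, "dy": -0.046, "dz": 0.028, "wx": 0, "wy": 0, "wz": 0},
    {"dx": 0, "dy": -0.056, "dz": 0.037, "wx": 0, "wy": 0, "wz": 0}
  ]
}}

```text
clock: 16.8
tool_pos: [0.535, -0.1353, 0.3801]
eef_rot: [-0.499, 0.499, -0.501, 0.502]
contact_force: [11.3, -0.0, -14.4]
opening: 0.09
```

>>> {"api": "arm_command", "payload": {
  "deltas": [
    {"dx": 0, "dy": 0, "dz": 0, "wx": 0, "wy": 0, "wz": 0},
    {"dx": 0, "dy": 0, "dz": 0, "wx": 0, "wy": 0, "wz": 0},
    {"dx": 0, "dy": 0, "dz": 0, "wx": 0, "wy": 0, "wz": 0},
    {"dx": 0, "dy": 0, "dz": 0, "wx": 0, "wy": 0, "wz": 0},
    {"dx": 0, "dy": 0, "dz": 0, "wx": 0, "wy": 0, "wz": 0}
  ]
}}

```text
clock: 17.3
tool_pos: [0.5347, -0.1354, 0.3795]
eef_rot: [-0.499, 0.499, -0.501, 0.502]
contact_force: [7.8, 0.5, -9.7]
opening: 0.085
```

```bash
python3 - <<'E'
from h import *
c=r.get_calibration("wrist");im=r.snapshot("wrist");im2=r.snapshot("side");im3=r.snapshot("scene");s=r.get_state();print(s["tool_pos"].round(4),s["opening"],s["contact_force"].round(2),s["qd"].round(3))
print("angle by z",np.degrees(np.arcsin((s["tool_pos"][2]-.147-.1115)/.172)))
cv2.imwrite("pics/w13.png",np.hstack([im[:,:,::-1],cv2.resize(im2[120:312,190:334,::-1],(288,384))])[:, :800])
cv2.imwrite("pics/c13.png",cv2.resize(im3[140:340,140:310,::-1],(510,600)))
X=np.array([.531,-.08,.233]);print("predicted bar corner",proj(c,X), proj(r.get_calibration("side"),X))
E
```

```text
[ 0.5348 -0.1354  0.3795] 0.08808683790955808 [ 7.78  0.35 -9.9 ] [ 0.003 -0.001 -0.001 -0.001 -0.001 -0.001 -0.   ]
angle by z 44.706263432892584
predicted bar corner [244.61646924 144.0268187 ] [243.64536132 161.01055953]
```

View pics/w13.png

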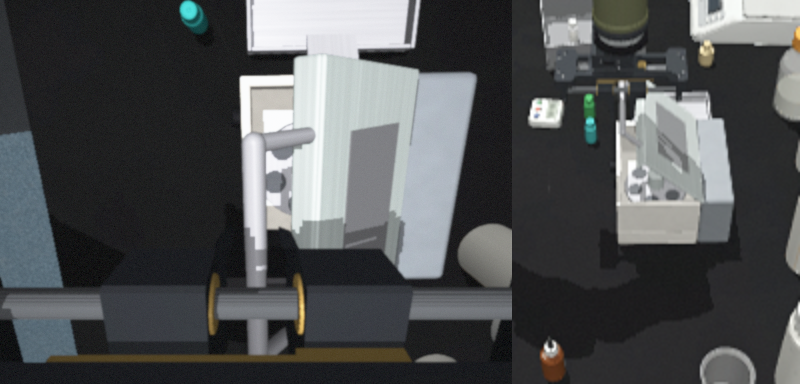

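View pics/c13.png

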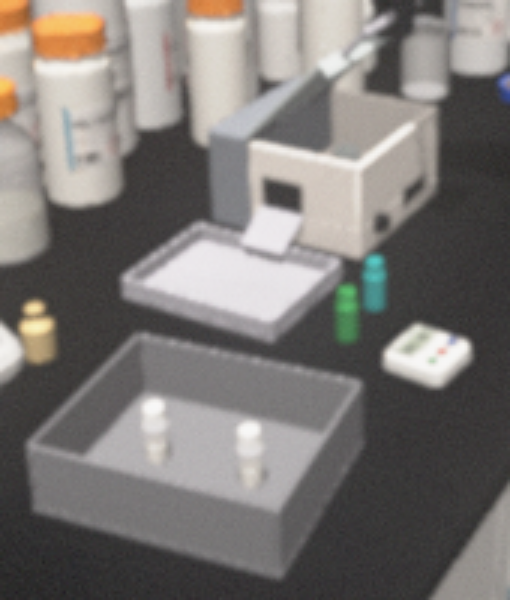

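It holds at about 45 degrees, with a 12 N outward pull along the hood. I'll ease the tool 2 mm toward the hinge and check again.

>>> {"api": "arm_command", "payload": {
  "deltas": [
    {"dx": 0, "dy": 0.001, "dz": 0.001, "wx": 0, "wy": 0, "wz": 0},
    {"dx": 0, "dy": 0.0015, "dz": 0.0015, "wx": 0, "wy": 0, "wz": 0},
    {"dx": 0, "dy": 0.0015, "dz": 0.0015, "wx": 0, "wy": 0, "wz": 0},
    {"dx": 0, "dy": 0.0015, "dz": 0.0015, "wx": 0, "wy": 0, "wz": 0},
    {"dx": 0, "dy": 0.0015, "dz": 0.0015, "wx": 0, "wy": 0, "wz": 0}
  ]
}}

```text
clock: 17.95
tool_pos: [0.5349, -0.1354, 0.3791]
eef_rot: [-0.5, 0.5, -0.5, 0.501]
contact_force: [4.8, 4.3, -5.5]
opening: 0.085
```

```bash
python3 - <<'E'
from h import *
c=r.get_calibration("wrist");im=r.snapshot("wrist");im2=r.snapshot("side");s=r.get_state();print(s["tool_pos"].round(4),s["opening"],s["contact_force"].round(2),np.abs(s["qd"]).max().round(3))
cv2.imwrite("pics/s14.png",cv2.resize(im2[140:240,210:310,::-1],(600,600),interpolation=cv2.INTER_CUBIC))
cv2.imwrite("pics/w14.png",im[:,:,::-1])
for a in(40,45,50):
  a=np.radians(a);X=[.655-.172*np.cos(a),-.191,.1115+.172*np.sin(a)];p=proj(r.get_calibration("side"),X);X[1]=-.081
  print(((p-[210,140])*6).round(), proj(c,X).round())
E
```

```text
[ 0.5349 -0.1354  0.3792] 0.09455066358275928 [ 3.4   3.3  -6.22] 0.002
[184. 298.] [229. 143.]
[204. 283.] [251. 146.]
[227. 268.] [280. 150.]
```

View pics/s14.png

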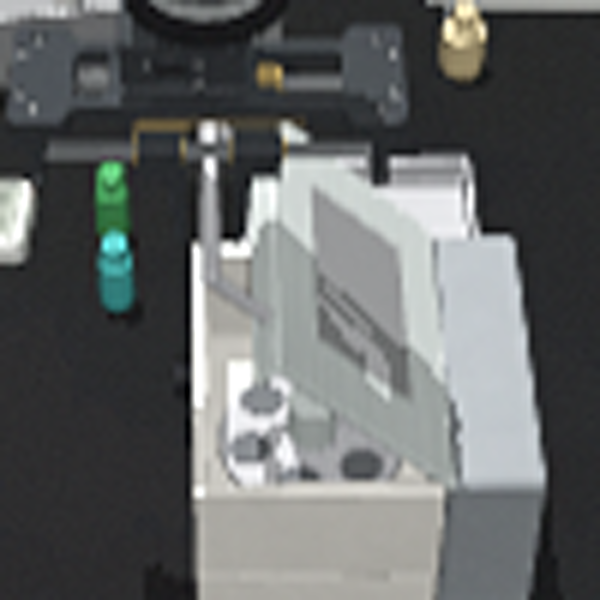

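View pics/w14.png

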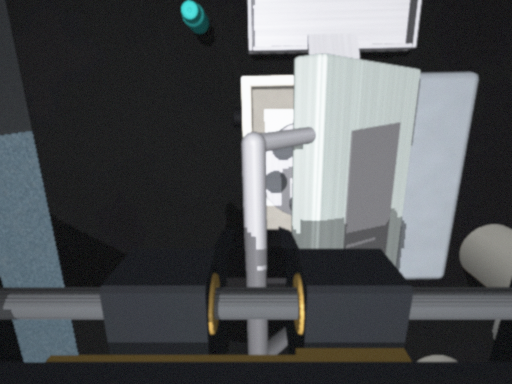

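The bar's corner is at (209,283) in the side crop and (254,143) in the wrist view. The 45 degree prediction was (204,283) and (251,146), so the hood is at about 45 to 46 degrees and still. Handing in.

```bash
python3 -c "
from plant import r
print(r.finish_job())"
```

```text
the job is handed in; nothing more can be done
None
```

Both vials now stand in the tote, and the gripper is holding the hood by its bar at about 45 degrees. I handed the job in at about 18 s of the 67 s allowed; the hand-in gives no verdict.

- **Vials:** I moved them one at a time from the catch tray to the tote, about 80 mm apart, and released them while the hood was still shut. After the hood was lifted, the scene picture still showed both upright.
- **Hood angle:** The tool height gives 44.7 degrees, and the bar's corner in the side and wrist pictures fits 45 to 46 degrees. The arm was still at the last check, and the fingers were closed on the bar at about 8 mm, set to grip with 25 N.
- **Remaining pull:** A first hold pulled outward on the hood with about 12 N. I eased the tool 2 mm toward the hinge, and the last reading was about 8 N.
- **Other objects:** I did not measure the positions of the tote, timer, dropper bottle and brass weight again. None looked displaced in the last pictures that showed them; for the dropper bottle that was just before the lift.
- **Misses:** My first move call was refused because rows lacked the turn values, so nothing moved. The vials met the tray and tote floors with 4 to 6 N; in the tote I backed off 1 mm before letting go.

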